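# Index the grinding-roller carousel and load its empty cup

### The arm

A 7-joint arm with a two-finger parallel gripper is mounted at the origin on the work surface. World frame = base frame: x ahead of the robot, y to its left, z up, the work surface at z = 0. Lengths are in m, angles in rad, forces in N, time in s.
With the tool pointing down it reaches from about 0.4 to 0.85 m from the base axis. Payload 10.4 kg.
Tool frame: the origin (TCP) lies on the centre line of the jaws, within the pads' length; the fingertips stand 17 mm ahead of it and the grasp point (between the pads) lies 2 mm behind it; z points along the fingers, y is the line along which they close (so a half turn about z gives the same grasp; the last joint's range is limited). The gripper opens to 85 mm and grips with 20 to 120 N. Pads are 22 mm wide; open, the fingers measure 114 mm over their backs; the gripper's body (76 mm by 85 mm) begins 54 mm behind the grasp point. The pads swing forward as they close: fully open they stand 13 mm farther back than shut.
Start: joints at [-1.312, 0.332, -0.065, 1.46, 0.022, 1.35, -0.088], TCP at [0.174, 0.6, 0.248] pointing down, gripper open.
Joint ranges: [-2.6, 2.6], [-0.5, 2.12], [-1.47, 1.34], [0.16, 2.42], [-1.27, 4.41], [0.06, 2.06], [-2.6, 2.6]. Speed limits (rad/s): [2.22, 2.22, 2.79, 2.79, 3.14, 3.14, 3.14].

### API

Orientations are given as a unit quaternion [x, y, z, w].
In Python, from workcell import sensors, imaging, order, spotter gives the robot as it stands. The module is installed in compiled form; this text tells all that it offers.
- The arm moves only by the shell command python3 -m inch 'ROWS' [FORCE]. ROWS is JSON, a list that holds one entry, the list of rows, each a list of 7 numbers: the shift along the tool's x, y, z in m, then the turn, a rotation vector about the tool's x, y, z in rad, then the closure, from -1 (fully open) to 1 (shut). In form: [[[x, y, z, ax, ay, az, hand], ...]]. A call has 1 to 10 rows; each row is the pose to reach, as a shift and turn from the pose commanded when the call began, along the tool's axes at that moment; what a row does not reach only later rows make up. A row lasts 1/10 s, in which the tool goes at most 50 mm and 8.59 degrees, less where a joint would pass 70% of its speed; a pose out of reach is approached as far as the arm can. A call with a gripper value outside its range is refused whole. The fingers move at their own pace and stop on an object; FORCE is the grip in N (left out, the last holds). Time passes only in rows, so rows that repeat a pose let the fingers close. It gives the time, the measured TCP pose, the force, the opening and the grip force at its end, in the units of the state.
- sensors.get_obs(): the state, without advancing time (a new reading comes with each control period).
- imaging.camera(name): name is "scene" or "top"; returns the picture (480x640x3 uint8, blue, green, red); there is no depth.
- imaging.calibration(name): a dict with "mtx" (3x3 intrinsics, pixels), "R" (3x3) and "t" (3): a world point X has camera coordinates R X + t. Camera axes: x right, y down, z forward; pixel columns grow to the right and rows downward; lengths in m; the calibration is good to about 2 mm. A picture is of the moment at which its call begins. calibration takes no time and is no camera call.
- order.hand_in(): hands the job in; it is judged then, once.
Trained networks look in the newest picture that a camera, given by its name, has taken for a name from the list of things; names that differ only in an ending like _2 or _b are one class to them, and where a whole thing is asked for, a point or a joint stands for the part that bears it (a point fixed in the world has none). Each returns a list of dicts, best first, with "conf" (0 to 1); they miss things now and then, are a little off and sometimes report something else, mostly with a low value. They report only what shows in the picture. A call takes as long as a camera call.
- spotter.look_for(label, camera): "pixel" ([column, row] in pixels, amid what is visible of it).
The state is a dict: "clock": time; "joint_pos": joint angles; "joint_velocities": joint speeds; "tau": joint torques, N m; "position": TCP position; "ee_rot": TCP orientation; "ft_force": force on the tool from outside, world axes, zero at the start; "torque": the same for the moment, N m; "grip_width": opening from 0.0 (shut) to 1.0 (fully open); "grasp_force": force on a finger pad.
Only numpy, scipy, OpenCV 4.12 (cv2) and the standard library are available. Lean on these libraries where they do the work, as an engineer would, in place of code of your own. Each camera call takes 0.05 s, during which the arm holds its last target. There are 200 camera calls.

### The job

Draw the spring index pin of the grinding-roller carousel, swing the wheel one hole round so that its empty cup comes beside the tall pointed post, and let the pin drop fully home in that hole. Then stand the tall straight roller upright in that cup, fully down, setting it in rather than dropping it. Leave the tapered roller, the stout roller and the tin standing where they are.

Things in the scene. Friction and masses are not known exactly. Their poses are not given: they have to be found in the camera images.
- wheel_axis (a point): point on the carousel's vertical turning axis, 44 mm above the table, at its wheel's top face. The carousel: a round steel index plate, 270 mm across and 30 mm high, fixed to the table, under an aluminium wheel 190 mm across. An arm sticks out of the wheel to the index pin, 115 mm from the axis. A hub 40 mm across and 62 mm high (above the table) stands at the centre.
- wheel (a joint): angle of the wheel in rad about the vertical axis: 0 at the start, positive anticlockwise from above. The plate has three holes, at -1.047, 0 and +1.047 (60 degrees apart); stops at -1.12 and +1.12. Turns with light friction (0.12 N m) once the pin is drawn; locked while the pin is in a hole.
- pin (a joint): height in m by which the spring index pin is drawn: 0 home in a hole, 0.010 when its round end rests on the plate between holes (draw it 0.012 to 0.018 to turn the wheel), 0.020 at most. The spring pulls it down with 4 N at 0 and 8 N at 0.020. Pin 8 mm across, holes 10 mm wide: it drops in when within about 2 mm.
- knob_center (a point): centre of the black upright cylindrical pull knob of the index pin, 26 mm across, 36 mm high, 78 mm above the table when the pin is home (knob from 60 to 96 mm; the arm and its boss below reach up to 54 mm). It moves straight up to draw the pin, and with the wheel on a circle of radius 115 mm about wheel_axis. It does not spin on its own but turns with the wheel.
- cup_floor (a point): centre of the inner floor of the empty cup, 46 mm above the table; bore 34 mm across, 20 mm deep, rim 66 mm above the table. The wheel carries five grey cups (42 mm across outside), 70 mm from the axis, 60 degrees apart; the empty one is opposite the pin's arm, the others hold short fixed rollers (28 mm across, tops 86 mm above the table).
- tall_post_top (a point): tip of the tall pointed steel post (10 mm across, 48 mm high above the plate, tip 78 mm above the table) on the rim of the index plate, 115 mm from the axis, 60 degrees to one side of the empty cup's starting direction. The empty cup must come onto the line from the axis to this post.
- low_stud_top (a point): top of the low steel stud (14 mm across, 12 mm high above the plate, top 42 mm above the table) on the rim, 60 degrees to the other side. Not where the cup should go.
- roller_center (a point): centre (half-way up) of the tall straight grinding roller, a brown cylinder 28 mm across and 90 mm high standing on the table, about 90 g. Its z axis is its length.
- taper_center (a point): centre (half-way up) of the tapered roller: brown, 90 mm high, 28 mm across at the foot, 16 mm at the top, standing on the table near the others. Leave it alone.
- stout_center (a point): centre (half-way up) of the stout roller: brown, 44 mm across, 60 mm high, standing on the table near the others. Leave it alone.
- tin_center (a point): centre (half-way up) of the closed tin, 64 mm across, 80 mm high, standing on the table to the right (-y) of the carousel. Leave it alone.

How it is judged:
By the outcome, as a careful person would: the job done as asked, in the order asked, and still so for the second after the job is handed in, with the robot touching nothing.
It also fails if it takes over 61 s, if anything falls off the work surface, if the arm or the gripper's body presses on something with over 40 N, if the wrist force passes 120 N, or if a joint passes its speed limit or range.

## Working session

There is one attempt and no reset: what is moved stays moved. The work goes in short steps, Python scripts to look and compute and a shell command to move; the robot and the scene stay as the last step left them, time stands still between calls to the robot, and variables do not carry over. Pictures are saved under pics/ and viewed, at most 10 in all, crops included, and the job is handed in when it is done.

```bash
mkdir -p pics; cat > h.py <<'E'
import numpy as np, cv2
from workcell import sensors, imaging, order, spotter
from scipy.spatial.transform import Rotation as R
def ray(cam,px,z):
    c=imaging.calibration(cam);K,Rm,t=[np.array(c[k],float) for k in("mtx","R","t")]
    d=Rm.T@np.linalg.inv(K)@np.array([px[0],px[1],1.]);o=-Rm.T@t.ravel()
    return o+d*(z-o[2])/d[2]
def proj(cam,X):
    c=imaging.calibration(cam);K,Rm,t=[np.array(c[k],float) for k in("mtx","R","t")]
    p=K@(Rm@np.array(X)+t.ravel());return p[:2]/p[2]
def tri(a,b):
    A=[];B=[]
    for cam,px in(("scene",a),("top",b)):
        o=ray(cam,px,0);p=ray(cam,px,.3);d=(p-o)/np.linalg.norm(p-o);M=np.eye(3)-np.outer(d,d);A.append(M);B.append(M@o)
    return np.linalg.lstsq(np.vstack(A),np.hstack(B),rcond=None)[0]
E
python3 - <<'E'
from h import *
for c in("scene","top"):
    cv2.imwrite(f"pics/{c}0.png",imaging.camera(c))
H=dict(wheel_axis=.062,knob_center=.078,cup_floor=.046,tall_post_top=.078,low_stud_top=.042,roller_center=.045,taper_center=.045,stout_center=.03,tin_center=.04)
for n,z in H.items():
    for c in("scene","top"):
        for d in spotter.look_for(n,c)[:2]:
            print(n,c,np.round(d["pixel"]),round(d["conf"],2),ray(c,d["pixel"],z).round(3))
o=sensors.get_obs();print({k:np.round(o[k],3) for k in("clock","position","ee_rot","ft_force","grip_width")})
for c in("scene","top"):
    k=imaging.calibration(c);print(c,-np.array(k["R"]).T@np.array(k["t"]).ravel())
E
```

```text
wheel_axis scene [270. 249.] 0.55 [ 0.616 -0.07   0.062]
wheel_axis top [357. 224.] 0.95 [ 0.587 -0.112  0.062]
knob_center scene [314. 190.] 0.49 [ 0.471 -0.139  0.078]
knob_center top [374. 285.] 0.72 [ 0.477 -0.135  0.078]
cup_floor top [360. 228.] 0.82 [ 0.584 -0.118  0.046]
tall_post_top scene [209. 221.] 0.6 [ 0.678 -0.179  0.078]
tall_post_top top [407. 182.] 0.57 [ 0.658 -0.203  0.078]
tall_post_top top [363. 228.] 0.4 [ 0.578 -0.121  0.078]
low_stud_top top [297. 203.] 0.57 [ 0.632 -0.006  0.042]
roller_center scene [448. 386.] 0.89 [0.533 0.301 0.045]
roller_center scene [272. 250.] 0.73 [ 0.607 -0.08   0.045]
roller_center top [372. 284.] 0.68 [ 0.483 -0.136  0.045]
roller_center top [126. 261.] 0.57 [0.533 0.298 0.045]
taper_center scene [455. 304.] 0.58 [0.416 0.197 0.045]
taper_center top [189. 334.] 0.67 [0.403 0.185 0.045]
stout_center scene [351. 369.] 0.82 [0.629 0.189 0.03 ]
stout_center top [189. 209.] 0.6 [0.629 0.192 0.03 ]
tin_center scene [225. 150.] 0.72 [ 0.533 -0.393  0.04 ]
tin_center top [508. 255.] 0.88 [ 0.528 -0.384  0.04 ]
{'clock': np.float64(1.0), 'position': array([0.174, 0.6  , 0.248]), 'ee_rot': array([0.14, 0.99, 0.  , 0.  ]), 'ft_force': array([ 0.294, -0.354, -0.314]), 'grip_width': np.float64(1.001)}
scene [0.93282913 0.50899326 0.79223733]
top [ 0.39559318 -0.02993873  1.02873972]
```

View pics/scene0.png

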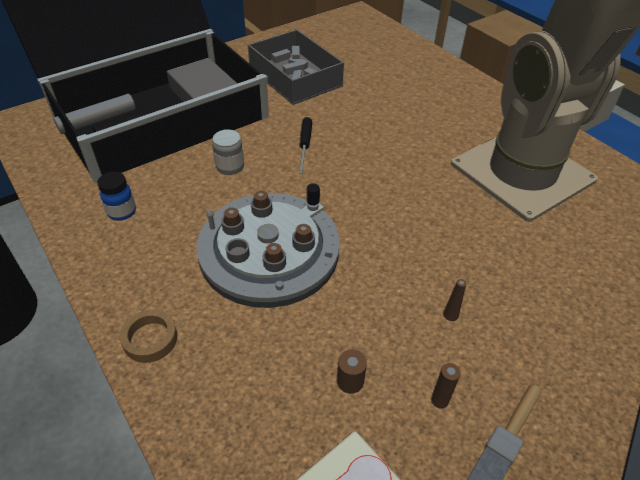

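View pics/top0.png

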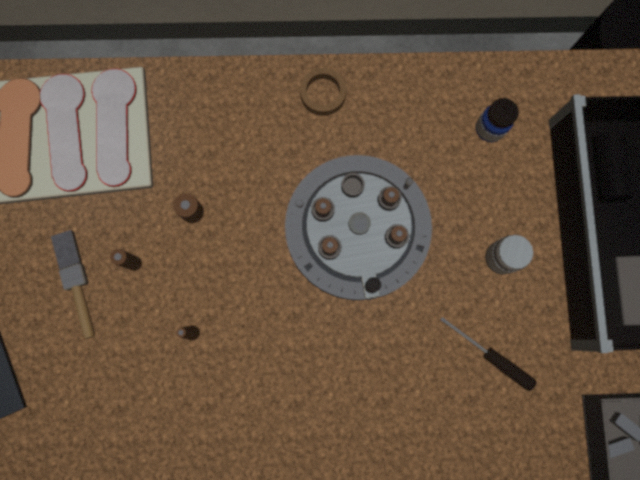

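The scene picture shows the hub at (268,232), the knob at (313,195), the empty cup at (237,250), the post at (211,218) and the low stud at (280,286). In the top picture the hub is at (360,223), the knob at (373,285), the cup at (352,186), the post at (407,183) and the stud at (299,203). The post is clockwise of the cup, so the wheel turns -60°. I'll refine these positions on an enlarged crop.

```bash
python3 - <<'E'
import cv2,numpy as np
a=cv2.imread("pics/top0.png")[150:305,280:440]; b=cv2.imread("pics/scene0.png")[175:305,190:350]
A=cv2.resize(a,None,fx=2.5*1,fy=2.5,interpolation=2);B=cv2.resize(b,None,fx=2.5,fy=2.5,interpolation=2)
o=np.zeros((max(A.shape[0],B.shape[0]),800,3),np.uint8);o[:A.shape[0],:400]=A;o[:B.shape[0],400:]=B
cv2.imwrite("pics/crop1.png",cv2.convertScaleAbs(o,alpha=1.8))
E
```

```text
(no output)
```

View pics/crop1.png

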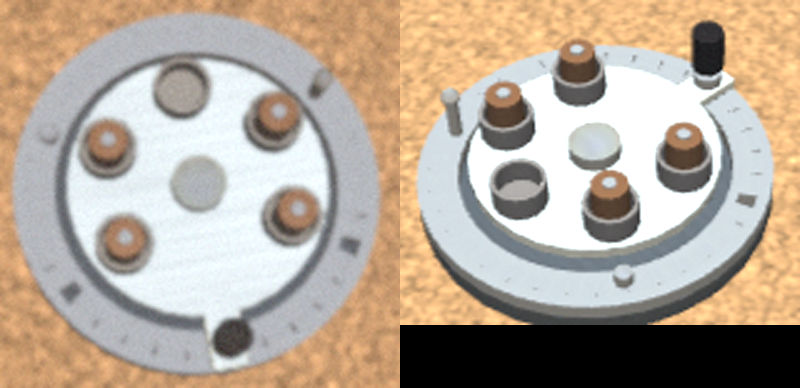

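```bash
python3 - <<'E'
from h import *
P=dict(hub=((268,229.5),(359.2,223.2),.062),knob=((313.2,186.2),(372.8,285.2),.096),cup=((237.6,246.5),(352.4,185.2),.066),post=((210.8,212),(409.8,179),.078),stud=((279.6,282.5),(299.6,203.6),.042),holeL=((328.8,255.4),(308.8,266.4),.030),holeR=(None,(420.4,248),.030))
for n,(s,t,z) in P.items():
    T=ray("top",t,z)[:2]; print(n,"top",T.round(4),end=" ")
    if s: print("scene",ray("scene",s,z)[:2].round(4),"tri",tri(s,t).round(4),end="")
    print()
c=ray("top",(359.2,223.2),.062)[:2]
for n,(s,t,z) in P.items():
    v=ray("top",t,z)[:2]-c;print(n,np.linalg.norm(v).round(4),np.degrees(np.arctan2(v[1],v[0])).round(1))
E
```

```text
hub top [ 0.5889 -0.1164] scene [ 0.5932 -0.1136] tri [ 0.5904 -0.1173  0.0571]
knob top [ 0.4756 -0.1322] scene [ 0.4777 -0.1341] tri [ 0.4766 -0.1332  0.0958]
cup top [ 0.6575 -0.1065] scene [ 0.6619 -0.1047] tri [ 0.6596 -0.1076  0.0616]
post top [ 0.6633 -0.2076] scene [ 0.6647 -0.1984] tri [ 0.6635 -0.2074  0.0709]
stud top [ 0.6318 -0.0112] scene [ 0.6344 -0.01  ] tri [ 0.6329 -0.0116  0.0391]
holeL top [ 0.5181 -0.0253] scene [ 0.5203 -0.0209] tri [ 0.5182 -0.0248  0.0252]
holeR top [ 0.5467 -0.229 ] 
hub 0.0 0.0
knob 0.1145 -172.1
cup 0.0693 8.2
post 0.1177 -50.8
stud 0.1135 67.8
holeL 0.1155 127.9
holeR 0.1203 -110.6
```

```bash
python3 -m inch '[[[-0.17,-0.155,0,0,0,-0.2,-1],[-0.347,-0.316,0,0,0,-0.426,-1],[-0.347,-0.316,0,0,0,-0.426,-1],[-0.347,-0.316,0,0,0,-0.426,-1],[-0.347,-0.316,0,0,0,-0.426,-1],[-0.347,-0.316,0,0,0,-0.426,-1],[-0.347,-0.316,0,0,0,-0.426,-1],[-0.347,-0.316,0,0,0,-0.426,-1],[-0.347,-0.316,0,0,0,-0.426,-1],[-0.347,-0.316,0,0,0,-0.426,-1]]]'
cat >> h.py <<'E'
def to(x,y,z,yaw):
    "shift in tool axes and turn about tool z to bring TCP to x,y,z with tool y at yaw deg"
    o=sensors.get_obs();r=R.from_quat(o["ee_rot"]);m=r.as_matrix()
    a=np.degrees(np.arctan2(m[1,1],m[0,1]))
    return (m.T@(np.array([x,y,z])-o["position"])).round(4), "az",(-np.radians((yaw-a+180)%360-180)).round(3),"tilt",m[:,2].round(3)
E
python3 -c "
from h import *
print(to(.4765,-.1325,.16,98.3))"
```

```text
clock: 2.0
position: [0.4214, 0.1957, 0.2487]
ee_rot: [-0.069, 0.998, -0.0, 0.001]
ft_force: [-0.4, 1.1, 0.5]
grip_width: 0.998
grasp_force: 0.0
(array([-0.0092, -0.3327,  0.0888]), 'az', np.float64(-0.006), 'tilt', array([ 0.001, -0.   , -1.   ]))
```

```bash
python3 -m inch '[[[-0.009,-0.333,0.06,0,0,-0.005,-1],[-0.009,-0.333,0.088,0,0,-0.005,-1],[-0.009,-0.333,0.088,0,0,-0.005,-1],[-0.009,-0.333,0.088,0,0,-0.005,-1],[-0.009,-0.333,0.088,0,0,-0.005,-1],[-0.009,-0.333,0.088,0,0,-0.005,-1],[-0.009,-0.333,0.088,0,0,-0.005,-1],[-0.009,-0.333,0.088,0,0,-0.005,-1],[-0.009,-0.333,0.088,0,0,-0.005,-1],[-0.009,-0.333,0.088,0,0,-0.005,-1]]]'
python3 -c "
from h import *
print(to(.4765,-.1325,.079,98.3))"
```

```text
clock: 3.0
position: [0.4762, -0.1268, 0.1605]
ee_rot: [-0.075, 0.997, 0.0, 0.0]
ft_force: [0.4, 0.0, -0.0]
grip_width: 0.999
grasp_force: 0.0
(array([ 0.0006, -0.0058,  0.0815]), 'az', np.float64(0.006), 'tilt', array([ 0.   ,  0.001, -1.   ]))
```

```bash
python3 -m inch '[[[0,0,0,0,0,0,-1],[0,0,0,0,0,0,-1]]]'
python3 -c "
from h import *
print(to(.4765,-.1325,.079,98.3))"
```

```text
clock: 3.2
position: [0.4762, -0.1268, 0.1606]
ee_rot: [-0.075, 0.997, 0.0, 0.0]
ft_force: [0.1, -0.1, 0.2]
grip_width: 0.994
grasp_force: 0.0
(array([ 0.0007, -0.0057,  0.0816]), 'az', np.float64(0.006), 'tilt', array([ 0.001,  0.001, -1.   ]))
```

```bash
python3 - <<'E'
from h import *
T=imaging.camera("top");S=imaging.camera("scene")
p=sensors.get_obs()["position"]
for c,I in(("top",T),("scene",S)):
    q=proj(c,p+[0,0,-.017]);print(c,q.round(1));
a=T[190:350,290:450];b=S[100:260,230:390]
cv2.imwrite("pics/c2.png",cv2.convertScaleAbs(cv2.resize(np.hstack([a,b]),None,fx=2.5,fy=2.5,interpolation=2),alpha=1.6))
E
```

```text
top [372.8 282.3]
scene [316.3 168.5]
```

View pics/c2.png

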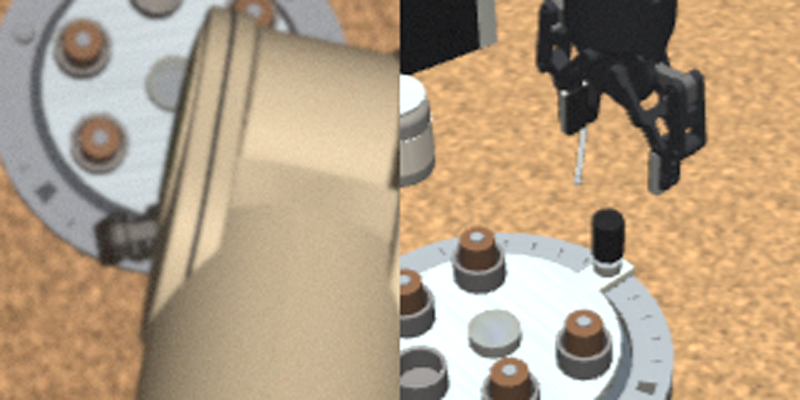

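The scene crop shows the two fingertips straddling the knob at about (299,152) and (335,176), midpoint (317,164). That agrees with the measured pose, so I trust it and correct from it.

```bash
python3 -m inch '[[[0.001,-0.006,0.02,0,0,0.006,-1],[0.001,-0.006,0.04,0,0,0.006,-1],[0.001,-0.006,0.06,0,0,0.006,-1],[0.001,-0.006,0.078,0,0,0.006,-1],[0.001,-0.006,0.081,0,0,0.006,-1],[0.001,-0.006,0.081,0,0,0.006,-1]]]'
python3 -c "
from h import *
print(to(.4765,-.1325,.079,98.3))"
```

```text
clock: 3.9
position: [0.4757, -0.1338, 0.0793]
ee_rot: [-0.072, 0.997, 0.0, -0.0]
ft_force: [-0.4, -0.5, 0.8]
grip_width: 1.003
grasp_force: 0.0
(array([-0.0009,  0.0012,  0.0003]), 'az', np.float64(-0.001), 'tilt', array([-0.001, -0.   , -1.   ]))
```

Good; closing gently.

```bash
python3 -m inch '[[[0,0.001,0,0,0,0,0.2],[0,0.001,0,0,0,0,0.4],[0,0.001,0,0,0,0,0.6],[0,0.001,0,0,0,0,0.8],[0,0.001,0,0,0,0,0.8],[0,0.001,0,0,0,0,0.8],[0,0.001,0,0,0,0,0.8],[0,0.001,0,0,0,0,0.8]]]' 40
python3 -c "
from h import *
print(sensors.get_obs()['torque'])"
```

```text
clock: 4.7
position: [0.476, -0.1331, 0.0798]
ee_rot: [-0.071, 0.997, 0.0, 0.0]
ft_force: [-2.0, 0.9, 7.0]
grip_width: 0.292
grasp_force: 38.9
[ 0.05666296  0.34541577 -0.02445479]
```

```bash
python3 -m inch '[[[0,0.001,-0.005,0,0,0,0.8],[0,0.001,-0.01,0,0,0,0.8],[0,0.001,-0.015,0,0,0,0.8],[0,0.001,-0.015,0,0,0,0.8],[0,0.001,-0.015,0,0,0,0.8]]]'
python3 -c "
from h import *
print(to(.4765,-.1325,.095,98.3))"
```

```text
clock: 5.2
position: [0.4757, -0.1322, 0.0943]
ee_rot: [-0.071, 0.997, -0.0, 0.0]
ft_force: [4.8, -3.2, -7.0]
grip_width: 0.297
grasp_force: 39.7
(array([-0.0007, -0.0004, -0.0007]), 'az', np.float64(-0.002), 'tilt', array([ 0.001, -0.   , -1.   ]))
```

```bash
python3 -m inch '[[[-0.0002,0.006,0,0,0,0.052,0.8],[-0.0006,0.012,0,0,0,0.105,0.8],[-0.0017,0.02,0,0,0,0.175,0.8],[-0.0034,0.0278,0,0,0,0.244,0.8],[-0.0056,0.0355,0,0,0,0.314,0.8],[-0.0084,0.0431,0,0,0,0.384,0.8],[-0.0116,0.0504,0,0,0,0.454,0.8],[-0.0154,0.0575,0,0,0,0.524,0.8],[-0.0154,0.0575,0,0,0,0.524,0.8]]]'
python3 -c "
from h import *
o=sensors.get_obs();v=o['position'][:2]-[.590,-.1165];print(np.linalg.norm(v),np.degrees(np.arctan2(v[1],v[0])),to(.5187,-.0258,.095,38.3))"
```

```text
clock: 6.1
position: [0.4835, -0.0718, 0.0943]
ee_rot: [0.19, 0.982, 0.0, 0.001]
ft_force: [5.8, -1.9, -7.3]
grip_width: 0.288
grasp_force: 39.8
0.11552253395703997 157.25724743533792 (array([-0.0156,  0.0558, -0.0007]), 'az', np.float64(0.521), 'tilt', array([ 0.001, -0.   , -1.   ]))
```

```bash
python3 -m inch '[[[-0.0002,0.006,0,0,0,0.052,0.8],[-0.0006,0.012,0,0,0,0.105,0.8],[-0.0017,0.02,0,0,0,0.175,0.8],[-0.0034,0.0278,0,0,0,0.244,0.8],[-0.0056,0.0355,0,0,0,0.314,0.8],[-0.0084,0.0431,0,0,0,0.384,0.8],[-0.0116,0.0504,0,0,0,0.454,0.8],[-0.0147,0.0563,0,0,0,0.511,0.8],[-0.0147,0.0563,0,0,0,0.511,0.8],[-0.0147,0.0563,0,0,0,0.511,0.8]]]'
python3 -c "
from h import *
o=sensors.get_obs();v=o['position'][:2]-[.590,-.1165];print(np.linalg.norm(v),np.degrees(np.arctan2(v[1],v[0])),to(.5187,-.0258,.079,38.3))"
```

```text
clock: 7.1
position: [0.5177, -0.0253, 0.0941]
ee_rot: [0.43, 0.903, 0.0, 0.0]
ft_force: [5.9, -0.1, -7.5]
grip_width: 0.294
grasp_force: 39.9
0.11632286776793807 128.40395117006608 (array([-0.001 ,  0.0005,  0.0151]), 'az', np.float64(0.012), 'tilt', array([ 0.001, -0.   , -1.   ]))
```

```bash
python3 -m inch '[[[-0.0005,0.0005,0.003,0,0,0.01,0.8],[-0.0005,0.0005,0.006,0,0,0.01,0.8],[-0.0005,0.0005,0.0085,0,0,0.01,0.8],[-0.0005,0.0005,0.0085,0,0,0.01,0.8]]]'
python3 -c "
from h import *
o=sensors.get_obs();v=o['position'][:2]-[.590,-.1165];print(np.linalg.norm(v),np.degrees(np.arctan2(v[1],v[0])))"
```

```text
clock: 7.5
position: [0.5186, -0.0247, 0.0854]
ee_rot: [0.435, 0.9, 0.001, 0.0]
ft_force: [8.9, 4.4, -10.0]
grip_width: 0.294
grasp_force: 39.8
0.11631174699776407 127.88125003709123
```

```bash
python3 -m inch '[[[0,0,0.003,0,0,0,0.8],[0,0,0.0055,0,0,0,0.8],[0,0,0.0055,0,0,0,0.8]]]'
python3 -m inch '[[[0,0,0,0,0,0,0.5],[0,0,0,0,0,0,0],[0,0,0,0,0,0,-0.5],[0,0,0,0,0,0,-1],[0,0,0,0,0,0,-1],[0,0,0,0,0,0,-1]]]'
```

```text
clock: 7.8
position: [0.5189, -0.0245, 0.0802]
ee_rot: [0.435, 0.9, 0.001, 0.001]
ft_force: [8.9, 5.2, -10.5]
grip_width: 0.294
grasp_force: 40.0
clock: 8.4
position: [0.5178, -0.0263, 0.0803]
ee_rot: [0.436, 0.9, 0.0, -0.0]
ft_force: [0.2, -0.7, -0.1]
grip_width: 0.996
grasp_force: 0.0
```

```bash
python3 -m inch '[[[0,0,-0.04,0,0,0,-1],[0,0,-0.08,0,0,0,-1],[0,0,-0.12,0,0,0,-1],[0,0,-0.13,0,0,0,-1]]]'
python3 -c "
from h import *
print(to(.45,.30,.21,73.9),to(.533,.300,.21,90),to(.533,.300,.21,60))"
```

```text
clock: 8.8
position: [0.5196, -0.0265, 0.2144]
ee_rot: [0.436, 0.9, 0.002, 0.002]
ft_force: [0.9, -0.3, 0.0]
grip_width: 0.999
grasp_force: 0.0
(array([0.2994, 0.1477, 0.0045]), 'az', np.float64(-0.621), 'tilt', array([ 0.006,  0.002, -1.   ])) (array([0.248 , 0.2128, 0.005 ]), 'az', np.float64(-0.902), 'tilt', array([ 0.006,  0.002, -1.   ])) (array([0.248 , 0.2128, 0.005 ]), 'az', np.float64(-0.379), 'tilt', array([ 0.006,  0.002, -1.   ]))
```

```bash
python3 - <<'E'
import cv2,numpy as np
a=cv2.imread("pics/top0.png")[235:285,95:159]; b=cv2.imread("pics/scene0.png")[350:415,415:479]
A=cv2.resize(a,(400,312),interpolation=2);B=cv2.resize(b,(400,406),interpolation=2)
o=np.zeros((410,800,3),np.uint8);o[:312,:400]=A;o[:406,400:]=B
cv2.imwrite("pics/c3.png",cv2.convertScaleAbs(o,alpha=2))
E
python3 -m inch '[[[0.05,0.04,0,0,0,-0.07,-1],[0.1,0.085,0,0,0,-0.15,-1],[0.15,0.13,0,0,0,-0.23,-1],[0.2,0.17,0,0,0,-0.3,-1],[0.248,0.213,0.02,0,0,-0.379,-1],[0.248,0.213,0.04,0,0,-0.379,-1],[0.248,0.213,0.04,0,0,-0.379,-1],[0.248,0.213,0.04,0,0,-0.379,-1],[0.248,0.213,0.04,0,0,-0.379,-1]]]'
```

```text
clock: 9.7
position: [0.5307, 0.3006, 0.1691]
ee_rot: [0.258, 0.966, -0.001, -0.0]
ft_force: [-0.2, 0.0, 0.4]
grip_width: 1.002
grasp_force: 0.0
```

View pics/c3.png

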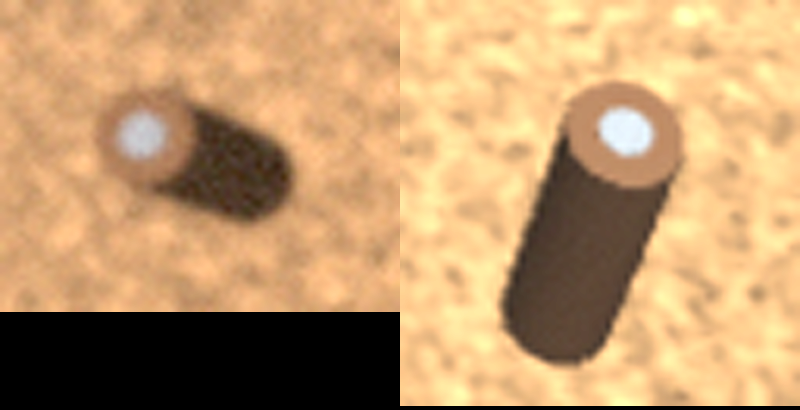

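The crop shows the straight roller (no taper). Its top face is centred at (118.4,256.9) in the top picture and (451,371.4) in the scene picture.

```bash
python3 - <<'E'
from h import *
t=ray("top",(118.4,256.9),.09);s=ray("scene",(451,371.4),.09);print(t,s,tri((451,371.4),(118.4,256.9)))
m=(t+s)/2;print(to(m[0],m[1],.068,60))
E
```

```text
[0.53487727 0.29575173 0.09      ] [0.53780664 0.29905673 0.09      ] [0.5354062  0.29752595 0.0854184 ]
(array([-0.0065,  0.0002,  0.1011]), 'az', np.float64(0.002), 'tilt', array([-0.001, -0.002, -1.   ]))
```

```bash
python3 -m inch '[[[-0.006,0,0.03,0,0,0,-1],[-0.006,0,0.06,0,0,0,-1],[-0.006,0,0.09,0,0,0,-1],[-0.006,0,0.101,0,0,0,-1],[-0.006,0,0.101,0,0,0,-1]]]'
python3 -m inch '[[[0,0,0,0,0,0,-0.5],[0,0,0,0,0,0,0],[0,0,0,0,0,0,0.2],[0,0,0,0,0,0,0.4],[0,0,0,0,0,0,0.6],[0,0,0,0,0,0,0.8],[0,0,0,0,0,0,0.8],[0,0,0,0,0,0,0.8]]]' 40
```

```text
clock: 10.2
position: [0.5361, 0.296, 0.0685]
ee_rot: [0.259, 0.966, -0.001, -0.001]
ft_force: [-0.0, -0.8, -0.3]
grip_width: 1.002
grasp_force: 0.0
clock: 11.0
position: [0.5369, 0.2978, 0.0702]
ee_rot: [0.258, 0.966, 0.001, 0.0]
ft_force: [-0.8, -0.8, 6.6]
grip_width: 0.32
grasp_force: 39.0
```

```bash
python3 -m inch '[[[0,0,-0.03,0,0,0,0.8],[0,0,-0.07,0,0,0,0.8],[0,0,-0.12,0,0,0,0.8],[0,0,-0.15,0,0,0,0.8],[0,0,-0.15,0,0,0,0.8]]]'
python3 - <<'E'
from h import *
T=imaging.camera("top");S=imaging.camera("scene")
cv2.imwrite("pics/top4.png",T);cv2.imwrite("pics/scene4.png",S)
a=T[150:305,280:440];b=S[175:305,190:350]
o=np.zeros((390,800,3),np.uint8);o[:387,:400]=cv2.resize(a,(400,387),interpolation=2);o[:325,400:]=cv2.resize(b,(400,325),interpolation=2)
cv2.imwrite("pics/c4.png",cv2.convertScaleAbs(o,alpha=1.6))
E
```

```text
clock: 11.5
position: [0.5383, 0.2983, 0.2244]
ee_rot: [0.259, 0.966, 0.003, 0.002]
ft_force: [0.4, 0.1, -1.0]
grip_width: 0.317
grasp_force: 39.5
```

View pics/c4.png

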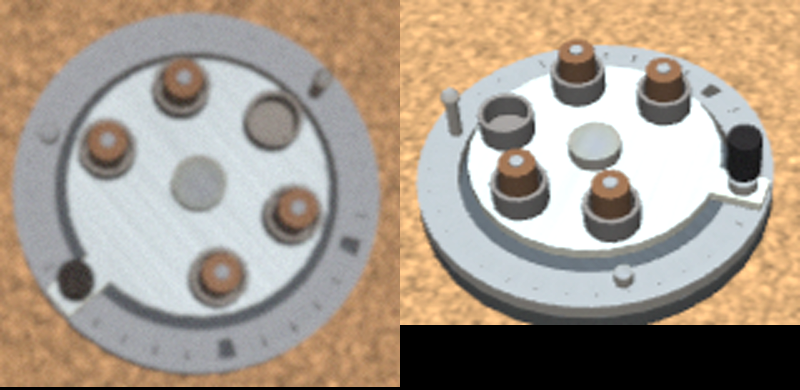

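The empty cup is now beside the post: rim at (388.8,198.4) in the top picture and (232.4,219.8) in the scene picture. The knob top is at (310.4,261.6) and (327.6,228.6). I'll check its height.

```bash
python3 - <<'E'
from h import *
print("knob",tri((327.6,228.6),(310.4,261.6)))
t=ray("top",(388.8,198.4),.066);s=ray("scene",(232.4,219.8),.066);print("cup",t,s)
c=np.array([.590,-.1165]);a=np.radians(-51.9);print("model",c+.07*np.array([np.cos(a),np.sin(a)]))
for x,y in((.6335,-.172),): print(to(x,y,.224,60), to(x,y,.224,0))
print(np.round(sensors.get_obs()["joint_pos"],2))
E
```

```text
knob [ 0.51886699 -0.02887815  0.09340875]
cup [ 0.63186591 -0.17047163  0.066     ] [ 0.63669557 -0.16905609  0.066     ]
model [ 0.63319251 -0.17158545]
(array([-0.3185, -0.3584, -0.0048]), 'az', np.float64(0.001), 'tilt', array([ 0.   ,  0.001, -1.   ])) (array([-0.3185, -0.3584, -0.0048]), 'az', np.float64(1.048), 'tilt', array([ 0.   ,  0.001, -1.   ]))
[-0.99  0.34  0.52  1.56 -0.18  1.28  0.6 ]
```

```bash
python3 -m inch '[[[-0.03,-0.033,0,0,0,0,0.8],[-0.06,-0.067,0,0,0,0,0.8],[-0.09,-0.1,0,0,0,0,0.8],[-0.12,-0.135,0,0,0,0,0.8],[-0.15,-0.168,0,0,0,0,0.8],[-0.18,-0.2,0,0,0,0,0.8],[-0.21,-0.235,0,0,0,0,0.8],[-0.24,-0.27,0,0,0,0,0.8],[-0.27,-0.303,0,0,0,0,0.8],[-0.295,-0.332,0,0,0,0,0.8]]]'
python3 -m inch '[[[-0.012,-0.013,0,0,0,0,0.8],[-0.022,-0.025,0,0,0,0,0.8],[-0.022,-0.025,0.02,0,0,0,0.8],[-0.022,-0.025,0.04,0,0,0,0.8],[-0.022,-0.025,0.06,0,0,0,0.8],[-0.022,-0.025,0.06,0,0,0,0.8]]]'
python3 - <<'E'
from h import *
print(to(.6335,-.1705,.15,60))
T=imaging.camera("top");S=imaging.camera("scene")
a=T[150:305,280:440];b=S[110:270,160:320]
o=np.zeros((400,800,3),np.uint8);o[:387,:400]=cv2.resize(a,(400,387),interpolation=2);o[:400,400:]=cv2.resize(b,(400,400),interpolation=2)
cv2.imwrite("pics/c5.png",cv2.convertScaleAbs(o,alpha=1.6))
p=sensors.get_obs()["position"];print("foot px",proj("scene",p-[0,0,.07]),"cup rim",proj("scene",[.6335,-.1705,.066]))
E
```

```text
clock: 12.6
position: [0.6254, -0.1399, 0.2173]
ee_rot: [0.259, 0.966, -0.0, -0.001]
ft_force: [0.5, -0.1, -0.6]
grip_width: 0.319
grasp_force: 39.6
clock: 13.2
position: [0.631, -0.1686, 0.1554]
ee_rot: [0.258, 0.966, -0.0, -0.003]
ft_force: [-0.3, 0.5, -1.1]
grip_width: 0.317
grasp_force: 39.6
(array([-0.0031, -0.0004,  0.0054]), 'az', np.float64(0.002), 'tilt', array([-0.006,  0.001, -1.   ]))
foot px [233.01126114 209.95877787] cup rim [233.52448333 218.66940535]
```

View pics/c5.png

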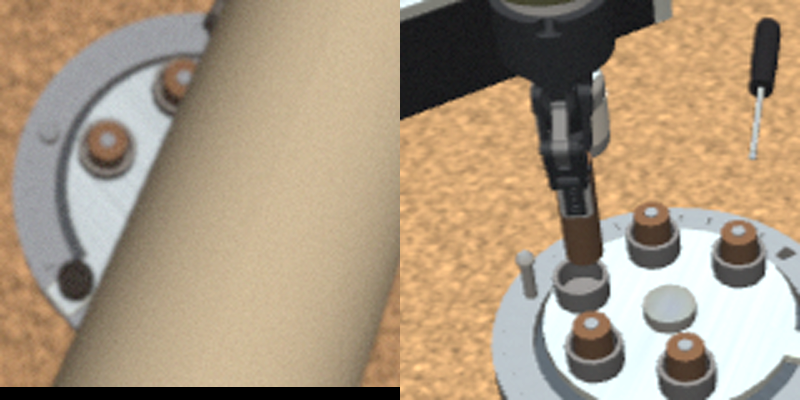

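The roller's foot is at about (233,211) in the scene picture, straight over the cup rim at (232.5,219). I'll lower it gently.

```bash
python3 -m inch '[[[-0.003,0,0.004,0,0,0,0.8],[-0.003,0,0.009,0,0,0,0.8],[-0.003,0,0.014,0,0,0,0.8],[-0.003,0,0.018,0,0,0,0.8],[-0.003,0,0.022,0,0,0,0.8],[-0.003,0,0.026,0,0,0,0.8]]]'
python3 -c "
from h import *
print(to(.6335,-.1705,.116,60),sensors.get_obs()['torque'])"
```

```text
clock: 13.9
position: [0.6354, -0.1716, 0.133]
ee_rot: [0.258, 0.966, 0.0, -0.0]
ft_force: [0.9, -0.3, -1.1]
grip_width: 0.315
grasp_force: 39.6
(array([0.0022, 0.    , 0.017 ]), 'az', np.float64(0.001), 'tilt', array([ 0.,  0., -1.])) [-0.02617678 -0.07641957  0.00457252]
```

```bash
python3 -m inch '[[[0.001,0,0.004,0,0,0,0.8],[0.001,0,0.008,0,0,0,0.8],[0.001,0,0.011,0,0,0,0.8],[0.001,0,0.013,0,0,0,0.8],[0.001,0,0.013,0,0,0,0.8]]]'
python3 -c "
from h import *
print(to(.6335,-.1705,.116,60),sensors.get_obs()['torque'])"
```

```text
clock: 14.4
position: [0.6344, -0.1711, 0.12]
ee_rot: [0.258, 0.966, 0.0, -0.0]
ft_force: [0.1, 0.0, -1.1]
grip_width: 0.318
grasp_force: 39.6
(array([0.0011, 0.    , 0.004 ]), 'az', np.float64(0.001), 'tilt', array([-0.,  0., -1.])) [-0.0339089  -0.01080632  0.02773293]
```

```bash
python3 -m inch '[[[0,0,0.001,0,0,0,0.8],[0,0,0.002,0,0,0,0.8],[0,0,0.003,0,0,0,0.8],[0,0,0.004,0,0,0,0.8],[0,0,0.004,0,0,0,0.8]]]'
```

```text
clock: 14.9
position: [0.6346, -0.1712, 0.1164]
ee_rot: [0.258, 0.966, 0.0, 0.0]
ft_force: [1.0, 0.3, -0.6]
grip_width: 0.317
grasp_force: 39.7
```

```bash
python3 -m inch '[[[0,0,0.0005,0,0,0,0.8],[0,0,0.001,0,0,0,0.8],[0,0,0.0015,0,0,0,0.8],[0,0,0.0015,0,0,0,0.8]]]'
```

```text
clock: 15.3
position: [0.6349, -0.1713, 0.1162]
ee_rot: [0.258, 0.966, 0.0, 0.001]
ft_force: [-3.5, 1.6, 10.0]
grip_width: 0.316
grasp_force: 40.8
```

The roller is on the cup floor. Contact came at TCP z 0.116, as expected. Releasing slowly, then retreating.

```bash
python3 -m inch '[[[0,0,-0.001,0,0,0,0.8],[0,0,-0.001,0,0,0,0.35],[0,0,-0.001,0,0,0,0.25],[0,0,-0.001,0,0,0,0.1],[0,0,-0.001,0,0,0,-0.2],[0,0,-0.001,0,0,0,-0.5],[0,0,-0.001,0,0,0,-1],[0,0,-0.001,0,0,0,-1],[0,0,-0.001,0,0,0,-1]]]' 20
python3 -m inch '[[[0,0,-0.02,0,0,0,-1],[0,0,-0.05,0,0,0,-1],[0,0,-0.1,0,0,0,-1],[0.02,0.03,-0.13,0,0,0,-1],[0.05,0.07,-0.13,0,0,0,-1],[0.08,0.11,-0.13,0,0,0,-1],[0.12,0.15,-0.13,0,0,0,-1],[0.16,0.19,-0.13,0,0,0,-1],[0.2,0.23,-0.13,0,0,0,-1],[0.2,0.23,-0.13,0,0,0,-1]]]'
python3 - <<'E'
from h import *
T=imaging.camera("top");S=imaging.camera("scene")
a=T[150:305,280:440];b=S[175:305,190:350]
o=np.zeros((390,800,3),np.uint8);o[:387,:400]=cv2.resize(a,(400,387),interpolation=2);o[:325,400:]=cv2.resize(b,(400,325),interpolation=2)
cv2.imwrite("pics/c6.png",cv2.convertScaleAbs(o,alpha=1.6))
print(proj("scene",[.6335,-.171,.136]),proj("top",[.6335,-.171,.136]))
E
```

```text
clock: 16.2
position: [0.6345, -0.1711, 0.1158]
ee_rot: [0.258, 0.966, 0.0, 0.0]
ft_force: [0.1, -0.8, 0.2]
grip_width: 0.997
grasp_force: 0.0
clock: 17.2
position: [0.5744, 0.1342, 0.2457]
ee_rot: [0.255, 0.967, 0.001, -0.001]
ft_force: [1.2, 0.3, 0.1]
grip_width: 1.005
grasp_force: 0.0
[229.58274696 190.55976358] [394.74113465 187.20059948]
```

View pics/c6.png

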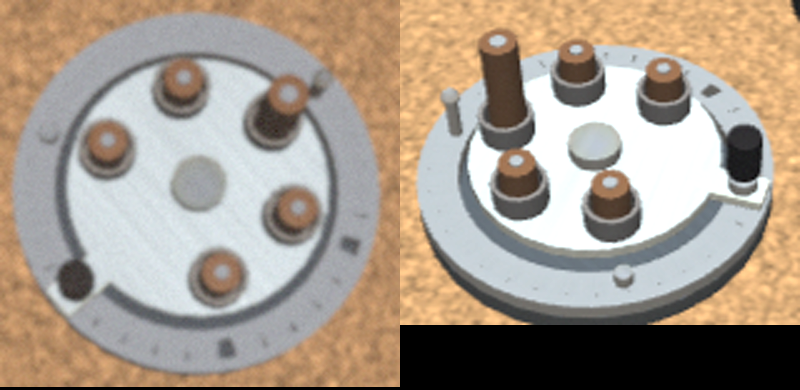

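The roller stands upright in the cup. Its top is at (229,191) in the scene picture and (395,187) in the top picture, as predicted for a fully seated roller. The knob is down in the new hole.

```bash
python3 -m inch '[[[0,0,0,0,0,0,-1],[0,0,0,0,0,0,-1],[0,0,0,0,0,0,-1]]]'; python3 -c "
from workcell import order
print(order.hand_in())"
```

```text
clock: 17.6
position: [0.5765, 0.1263, 0.2459]
ee_rot: [0.26, 0.966, -0.0, 0.0]
ft_force: [-0.1, -0.3, -0.2]
grip_width: 1.003
grasp_force: 0.0
the job is handed in; nothing more can be done
None
```

The job is handed in (no verdict was returned): the wheel is one hole clockwise with its pin home, the tall roller was set down upright and fully seated in the cup beside the pointed post, and I did not touch the tapered roller, the stout roller or the tin.

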